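Drive the second dovetail batten into a panel

TASK

The panel lying face down on the bench board already has one of its two dovetail battens. Fit the loose batten into the empty groove: enter its narrow end at the groove's wide mouth, slide it along and push it home until it wedges hand-tight and stays tight by itself, without forcing it, because too hard a push splits the lips of the groove. Then let go, leaving the other things on the table where they are.

Things in the scene. Friction and masses are not known exactly. Their poses are not given: they have to be found in the camera images.
- panel: pale panel 140 x 210 x 26 mm, immovable on a 12 mm plywood board 178 x 246 mm; face 38 mm above the table. Origin on the table under its middle; x = direction in which the batten is driven (robot's right), y along its length (away from robot). Grooves at y = -55 mm (empty) and +55 mm (fitted; 20 mm rib stands 28 mm above the face). Fence beyond x = +70 mm and side cleats: 22 mm above table
- groove_mid (a point): middle of the empty groove's floor, 26 mm above the table, axes as the panel's. Groove 12 mm deep, open at both ends, from the wide mouth x = -70 mm (43 mm wide at floor, 36 at face) to x = +70 mm (36 and 29 mm). Hand-cut: its width differs by up to 1 mm from board to board, so the batten wedges with its middle anywhere from 22 mm short of this point to 26 mm past it; both ends stand out
- groove_mouth (a point): middle of the empty groove's wide mouth (robot's left edge of the panel), on its floor, 26 mm above the table; axes as the panel's. The groove's sides lean over the floor by 16 degrees (undercut) and each tapers 1 in 40, so the batten can only be slid in along the groove
- batten: loose wooden batten 200 mm long, 40 mm high, 0.1 to 0.15 kg, foot down on the table: dovetailed foot 12 mm high, on it a straight full-length rib 20 mm wide, 28 mm high, to hold it by. Origin under its middle, x to its NARROW end (at first roughly to the robot's right). Foot width at the underside 44.5 mm at the wide end, 39.5 in the middle, 34.5 at the narrow end; same slopes as the groove
- batten_mid (a point): centre of the batten, 20 mm above its underside, axes as the batten's. It slides freely until it binds, then the push needed rises by 3 to 6 N per mm. Hand-tight is a push of 15 to 20 N along the groove; above about 26 N, or pressed as hard sideways on one lip, it splits the groove. It must be free to centre itself: held off-centre it binds on one lip
- batten_rear (a point): middle of the batten's wide end face, 20 mm above its underside, the face to push on; axes as the batten's. At the tight place it stands 4 to 52 mm outside the groove's mouth. Wedged, the batten holds by friction when let go
- desk_lamp: white desk lamp to the robot's right of the panel, fixed, always in the same place: base 150 x 200 x 40 mm at x 0.49 to 0.65, y -0.33 to -0.13 m; from it a thin stem slants towards the robot from x 0.59, y -0.22, z 0.05 up to x 0.36, y -0.35, z 0.49, and the head lies level at z 0.46 to 0.51 from there to x 0.14, y -0.17. Swing the arm above or clear of it
- sanding_block: cork sanding block 56 x 85 x 24 mm, bystander, not to be moved; origin under its middle
- spoon_blank: turned wooden spoon blank, 163 mm long, bystander, not to be moved; origin under its middle
- eraser: eraser 20 x 42 x 13 mm, bystander, not to be moved; origin under its middle

How it is judged:
By the outcome, as a careful person would: the job done as asked, in the order asked, and still so for the second after the job is handed in, with the robot touching nothing.
It also fails if it takes over 67 s, if anything falls off the work surface, if the arm or the gripper's body presses on something with over 40 N, if the wrist force passes 120 N, or if a joint passes its speed limit or range.

ROBOT

A 6-joint arm with a two-finger parallel gripper is mounted at the origin on the work surface; the furniture and walls round the work are solid. World frame = base frame: x ahead of the robot, y to its left, z up, the work surface at z = 0. Lengths are in mm, angles in rad, forces in N, time in s.
With the tool pointing down it reaches from about 275 to 825 mm from the base axis. Payload 4.9 kg.
Tool frame: the origin (TCP) lies at the very end of the fingers, on their centre line; the grasp point (between the pads) lies 19 mm behind it; z points along the fingers, y is the direction in which the jaws open and shut (so a half turn about z gives the same grasp; the last joint's range is limited). The gripper opens to 85 mm and grips with 20 to 120 N. Pads are 22 mm wide; open, the fingers measure 114 mm over their backs; the gripper's body (76 mm by 85 mm) begins 54 mm behind the grasp point. The pads swing forward as they close: fully open they stand 13 mm farther back than shut.
Start: joints at [-1.372, 0.326, -0.193, 1.052, 0, 1.437], TCP at [179.692, -519.836, 231.281] pointing down, gripper open.
Joint ranges: [-2.65, 2.65], [-0.97, 1.79], [-1.3, 1.35], [-1.93, 2.1], [-1.47, 1.37], [-3.14, 3.14]. Speed limits (rad/s): [2.57, 2.57, 3.14, 3.14, 3.14, 3.14].

INTERFACE

Orientations are given as [roll, pitch, yaw] about the fixed x, y, z axes, in that order (R = Rz(yaw) Ry(pitch) Rx(roll)).
In Python, from bench import bot, solve_ik, imaging gives the robot as it stands. Calls block until the motion is done:
- bot.move_ptp(position, orientation): joint-space move of the TCP to a pose.
- bot.movel(position, rot=None, max_speed=150, threshold=None): straight line of the TCP; rot=None keeps the orientation; max_speed is the mean speed in mm/s. With threshold (N) it stops when the force on the tool has changed by that much, and returns True; else False.
- bot.move_j(angles): joint-space move.
- bot.grip(opening, effort=None): opening from 0.0 (shut) to 1.0 (fully open); effort is the grip in N (None keeps the last); returns when the fingers have stopped.
- bot.dwell(seconds).
- solve_ik(position, orientation): joint angles nearest the present ones, or None.
- bot.get_state(): the state.
- imaging.capture(name): name is "scene" or "top" or "wrist"; returns the picture (480x640x3 uint8, blue, green, red); there is no depth.
- imaging.camera_model(name): a dict with "K" (3x3 intrinsics, pixels), "k1" (the pictures are not rectified: a ray, as slopes to the right and down, at radius r is drawn at 1 + k1 r^2 times it, then the intrinsics apply), "position" and "rotation" of the camera in the world. Camera axes: x right, y up, looking along -z (the intrinsics and any distortion apply to the point x, -y, -z); pixel columns grow to the right and rows downward; lengths in mm; the calibration is good to about 2 mm. A picture is of the moment at which its call begins: read the wrist's pose just before it. camera_model takes no time and is no camera call; for the wrist camera it gives the pose at the moment of the call.
A pose or a line that the arm cannot do raises bot.IKError and nothing moves.
- bot.sign_off(): hands the job in, once; it reports no verdict.
The state is a dict: "t": time; "qpos": joint angles; "joint_velocities": joint speeds; "effort": joint torques, N m; "tcp_pos": TCP position; "orientation": TCP orientation; "contact_force": force on the tool from outside, world axes, zero at the start; "wrist_torque": the same for the moment, N m; "opening": opening from 0.0 (shut) to 1.0 (fully open).
Only numpy, scipy, OpenCV 4.12 (cv2) and the standard library are available. Lean on these libraries where they do the work, as an engineer would, in place of code of your own. Each camera call takes 0.05 s, during which the arm holds its last target.

## Working session

There is one attempt and no reset: what is moved stays moved. The work goes in short steps, each a Python script; the robot and the scene stay as the last script left them, time stands still between calls to the robot, and variables do not carry over. Pictures are saved under pics/ and viewed, and the job is handed in when it is done.

```bash
ls; mkdir -p pics; python3 - <<'E'
from bench import bot, solve_ik, imaging
import cv2
for n in ["scene","top","wrist"]:
    im=imaging.capture(n); cv2.imwrite(f"pics/{n}0.png",im)
    m=imaging.camera_model(n); print(n,m)
print(bot.get_state())
E
```

```text
pics
scene {'K': array([[442.20069632,   0.        , 320.1022559 ],
       [  0.        , 442.20069632, 238.84398788],
       [  0.        ,   0.        ,   1.        ]]), 'k1': -0.0405075567410383, 'position': array([-149.98334442,  715.14667102,  485.26196095]), 'rotation': array([ 1.13513484, -0.01592274, -2.3547869 ])}
top {'K': array([[537.0968182 ,   0.        , 330.58094074],
       [  0.        , 537.0968182 , 232.15170315],
       [  0.        ,   0.        ,   1.        ]]), 'k1': -0.05335733147635747, 'position': array([ 302.20137719,   64.63744026, 1017.20947109]), 'rotation': array([ 2.24443915e-01, -1.08407042e-03, -1.52698974e+00])}
wrist {'K': array([[352.96303008,   0.        , 317.40210489],
       [  0.        , 352.96303008, 238.84811986],
       [  0.        ,   0.        ,   1.        ]]), 'k1': -0.05787228357168199, 'position': array([ 252.37531256, -494.23133256,  373.3171523 ]), 'rotation': array([-3.05572134e-01,  4.33932594e-04, -1.23902819e+00])}
{'t': 0.15, 'qpos': array([-1.37219692e+00,  3.26771530e-01, -1.93334807e-01,  1.05201507e+00,
       -3.34171633e-06,  1.43659638e+00]), 'joint_velocities': array([ 0.0009892 , -0.00043997,  0.00152124, -0.0006811 ,  0.00030081,
        0.0023072 ]), 'effort': array([ 9.43948435e-04, -4.43702352e+01,  2.62666011e+01,  1.03565320e-02,
       -6.15223166e-05,  1.96359686e-06]), 'tcp_pos': array([ 179.60230495, -519.38605755,  230.69022577]), 'orientation': array([-3.14027904e+00, -1.73980960e-04,  3.32799248e-01]), 'contact_force': array([-0.52504795, -0.27174682,  0.0472107 ]), 'wrist_torque': array([-0.00548785, -0.00245274,  0.03596671]), 'opening': 0.9997174156565466}
```

View pics/top0.png

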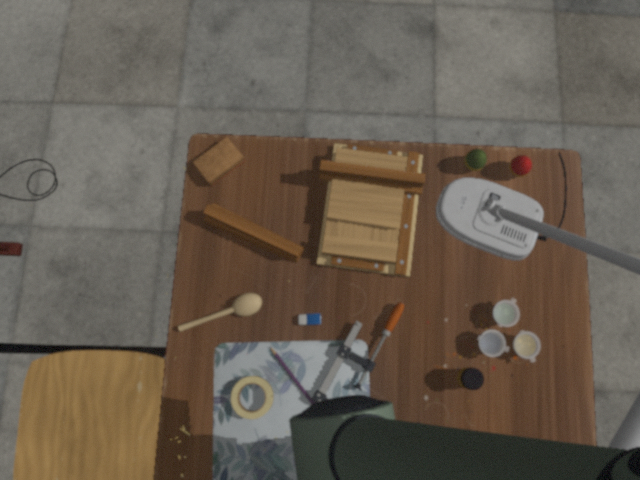

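View pics/scene0.png

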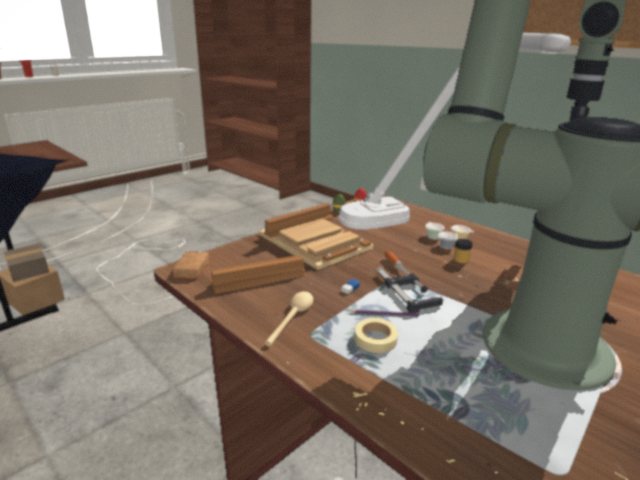

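View pics/wrist0.png

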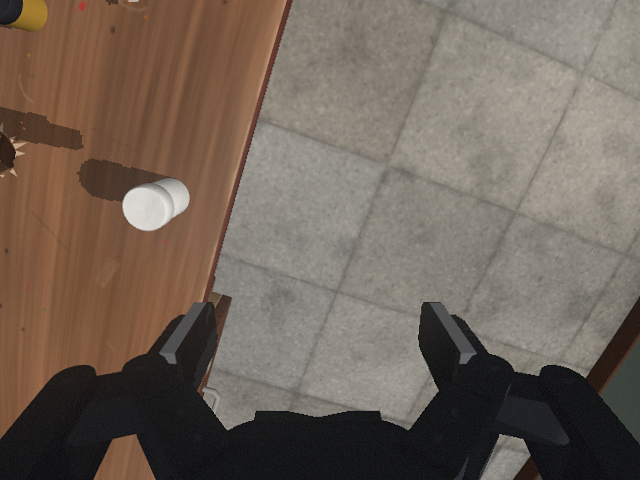

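```bash
cat > h.py <<'E'
from bench import bot, solve_ik, imaging
import numpy as np, cv2
from scipy.spatial.transform import Rotation as R
def ray(m,uv):
    uv=np.asarray(uv,float).reshape(-1,2)
    K=m['K']; d=(uv-[K[0,2],K[1,2]])/[K[0,0],K[1,1]]
    s=d.copy()
    for _ in range(30):
        s=d/(1+m['k1']*(s**2).sum(1,keepdims=True))
    v=np.c_[s[:,0],-s[:,1],-np.ones(len(s))]
    return m['position'],R.from_euler('xyz',m['rotation']).apply(v)
def onz(m,uv,z):
    p,v=ray(m,uv); z=np.broadcast_to(z,len(v))
    return (p+v*((z-p[2])/v[:,2])[:,None])[:,:2]
def proj(m,P):
    P=np.asarray(P,float).reshape(-1,3)
    c=R.from_euler('xyz',m['rotation']).inv().apply(P-m['position'])
    s=np.c_[c[:,0]/-c[:,2],-c[:,1]/-c[:,2]]
    s=s*(1+m['k1']*(s**2).sum(1,keepdims=True))
    return s*[m['K'][0,0],m['K'][1,1]]+[m['K'][0,2],m['K'][1,2]]
E
python3 - <<'E'
from h import *
im=cv2.imread('pics/top0.png')
cv2.imwrite('pics/c1.png',cv2.resize(im[130:290,170:440],None,fx=2.95,fy=2.95,interpolation=cv2.INTER_CUBIC))
A=[];b=[]
Q=[];T=[]
for x in (350,500,650):
  for z in (50,250,400):
    for p in (0,0.4,-.3):
      o=R.from_euler('xyz',[np.pi,0,0])*R.from_euler('y',p)
      q=solve_ik([x,0,z],o.as_euler('xyz'))
      if q is None: continue
      Q.append(q);T.append((x,z))
Q=np.array(Q);T=np.array(T);np.set_printoptions(precision=3,suppress=True)
print(Q[:5])
f=Q[:,1]-Q[:,2];g=f+Q[:,3]
for s in [0]:
  # r=r0+a sin q2+a2 cos q2 + b cos f - b2 sin f + c cos g + c2.. ; z=h+a cos q2 - a2 sin q2 - b sin f - b2 cos f - c sin g
  o=np.ones(len(f));z0=0*o
  q2=Q[:,1]
  M1=np.c_[o,z0,np.sin(q2),np.cos(q2),np.cos(f),-np.sin(f),np.cos(g),-np.sin(g)]
  M2=np.c_[z0,o,np.cos(q2),-np.sin(q2),-np.sin(f),-np.cos(f),-np.sin(g),-np.cos(g)]
  sol,res,_,_=np.linalg.lstsq(np.r_[M1,M2],np.r_[T[:,0],T[:,1]],rcond=None);print(sol,res)
E
```

```text
[[-0.212  0.221 -0.919  0.43   0.     2.93 ]
 [-0.168  0.434 -0.638  0.795 -0.049  2.981]
 [-0.212 -0.069 -0.607  1.033  0.     2.93 ]
 [-0.323 -0.411 -0.925  0.676  0.124  2.842]
 [-0.168  0.185 -0.382  1.3   -0.049  2.981]]
[  6.338 312.859 505.964   1.31  397.427 -70.725 424.858  -1.192] [82.412]
```

View pics/c1.png

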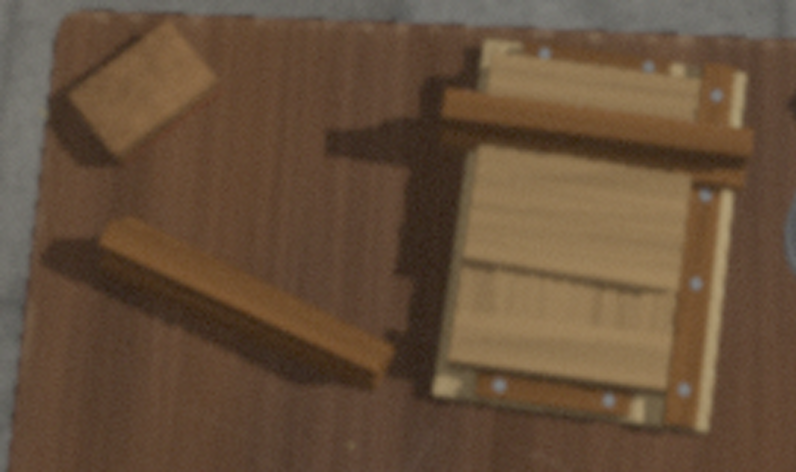

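```bash
python3 - <<'E'
from h import *
np.set_printoptions(precision=1,suppress=True)
m=imaging.camera_model('top')
f=lambda l:np.array(l)/2.95+[170,130]
print('batten rib corners',onz(m,f([(120,215),(99,242),(395,348),(380,375)]),40))
print('panel face far-left,far-right,near-left,near-right',onz(m,f([(487,52),(698,80),(447,362),(665,390)]),38))
print('groove far edge L,R; near edge?',onz(m,f([(462,260),(678,292)]),38))
print('fitted rib',onz(m,f([(443,90),(443,112),(752,130),(750,155)]),66))
for n,(p,o) in {'up1':([165,-470,480],[np.pi,0,.33]),'up2':([130,-380,600],[np.pi,0,.33]),'over':([400,130,600],[np.pi,0,0])}.items(): print(n,solve_ik(p,o))
E
```

```text
batten rib corners [[571.9 302.8]
 [553.5 314.6]
 [492.9 121.5]
 [475.3 129.9]]
panel face far-left,far-right,near-left,near-right [[694.2  72. ]
 [680.9 -67.2]
 [485.8  88.4]
 [473.9 -48.9]]
groove far edge L,R; near edge? [[552.3  82. ]
 [537.4 -56.1]]
fitted rib [[656.   98.7]
 [641.3  97.9]
 [638.1 -98. ]
 [621.4 -96.8]]
up1 [-1.4  0.2  0.3  1.6  0.   1.4]
up2 [-1.4  0.1  0.5  1.9  0.   1.4]
over [ 0.1  0.1  0.5  1.9  0.  -3. ]
```

```bash
python3 - <<'E'
from h import *
np.set_printoptions(precision=1,suppress=True)
bot.move_ptp([165,-470,480],[np.pi,0,.33])
bot.move_ptp([130,-380,600],[np.pi,0,.33])
s=bot.get_state();print(s['t'])
yaw=np.radians(-113.2)
bot.move_ptp([400,150,590],[np.pi,0,yaw]); print(bot.get_state()['t'],bot.get_state()['tcp_pos'])
bot.move_ptp([529.3,230.8,170],[np.pi,0,yaw])
s=bot.get_state();print(s['t'],s['tcp_pos'],s['contact_force'])
m=imaging.camera_model('wrist');print(m['position'],m['rotation'])
cv2.imwrite('pics/w1.png',imaging.capture('wrist'))
E
```

```text
1.8167
3.95 [400.3 149.5 589.6]
5.5917 [530.3 230.9 171.2] [0.5 0.  0.4]
[499.7 160.3 313.7] [-0.3  0.   2.7]
```

View pics/w1.png

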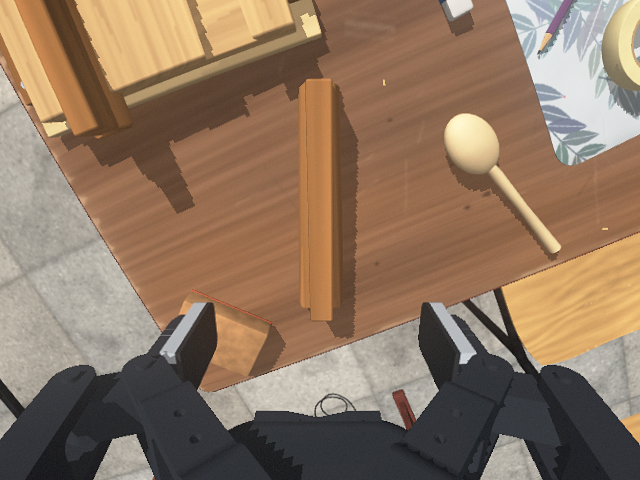

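```bash
python3 - <<'E'
from h import *
np.set_printoptions(precision=1,suppress=True)
im=cv2.imread('pics/w1.png')
a=cv2.resize(im[60:130,270:370],None,fx=4,fy=4);b=cv2.resize(im[270:340,270:370],None,fx=4,fy=4)
cv2.imwrite('pics/c2.png',np.hstack([a,b]))
m=imaging.camera_model('wrist')
p=onz(m,[(305,79),(332,79),(310,320),(332,320)],40);print(p)
n=(p[0]+p[1])/2;r=(p[2]+p[3])/2;print(n,r,(n+r)/2,np.linalg.norm(n-r),np.degrees(np.arctan2(*(n-r)[::-1])))
E
```

```text
[[495.1 125.3]
 [477.2 133. ]
 [570.2 305.9]
 [552.4 313.5]]
[486.2 129.1] [561.3 309.7] [523.7 219.4] 195.59013352092327 -112.58037353332347
```

View pics/c2.png

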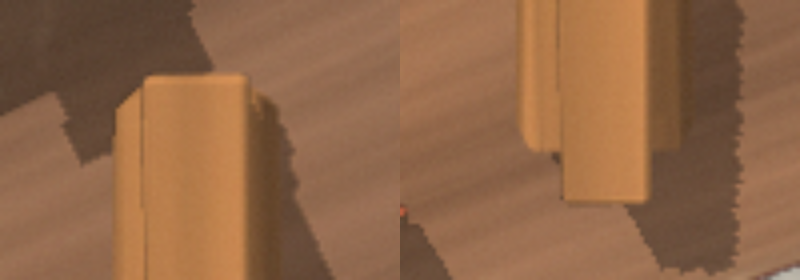

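```bash
python3 - <<'E'
from h import *
np.set_printoptions(precision=2,suppress=True)
yaw=np.radians(-112.7);o=[np.pi,0,yaw]
bot.movel([529.3,232,60],o)
print(bot.movel([529.3,232,16.5],o,max_speed=60,threshold=8))
s=bot.get_state();print(s['t'],s['tcp_pos'],s['orientation'],s['contact_force'])
bot.grip(0.0,25)
s=bot.get_state();print(s['t'],s['tcp_pos'],s['contact_force'],s['opening'])
bot.movel([529.3,232,100],o,max_speed=80)
# align with groove, standing off
d=np.array([np.cos(np.radians(-95)),np.sin(np.radians(-95))])
g=np.array([529,15.7])
p=g+d*(-15-200)   # batten middle 200 before mid
p=p
bot.movel([p[0],p[1],62],[np.pi,0,np.radians(-95)],max_speed=120)
bot.dwell(.2)
s=bot.get_state();print(s['t'],s['tcp_pos'],s['orientation'],s['contact_force'],s['opening'])
m=imaging.camera_model('wrist')
cv2.imwrite('pics/w2.png',imaging.capture('wrist'))
np.save('m2.npy',m,allow_pickle=True)
cv2.imwrite('pics/t2.png',imaging.capture('top')[130:290,170:440])
E
```

```text
False
7.4 [529.53 232.06  16.61] [-3.14  0.   -1.97] [ 0.86 -0.75 -0.68]
8.0083 [529.46 232.09  16.72] [ 0.74 -0.32  1.72] 0.22595798055675137
9.9 [547.93 230.09  62.72] [-3.14  0.   -1.66] [ 0.15 -0.44 -2.13] 0.2292427831306909
```

View pics/w2.png

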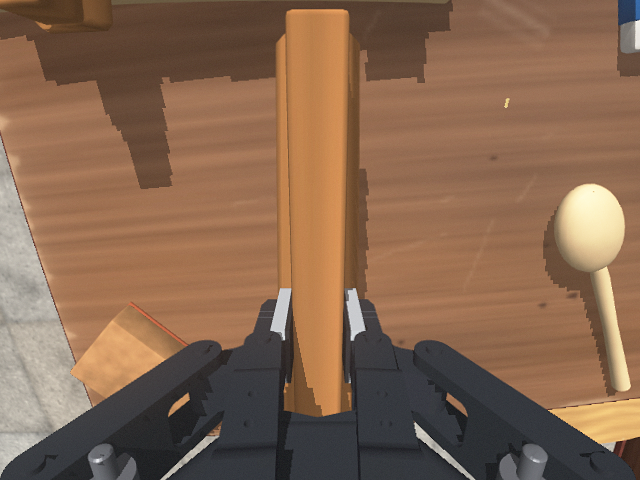

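View pics/t2.png

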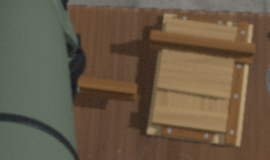

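```bash
python3 - <<'E'
from h import *
np.set_printoptions(precision=2,suppress=True)
a=np.radians(-95);d=np.array([np.cos(a),np.sin(a)]);n=np.array([-d[1],d[0]])
g=np.array([529,15.7]);o=[np.pi,0,a]
p=g+d*-170-n*80
bot.movel([p[0],p[1],130],o,max_speed=200)
p=g+d*-90-n*80
bot.movel([p[0],p[1],130],o,max_speed=200)
bot.dwell(.2)
s=bot.get_state();print(s['t'],s['tcp_pos'],s['orientation'],s['contact_force'],s['opening'])
m=imaging.camera_model('wrist')
im=imaging.capture('wrist');cv2.imwrite('pics/w3.png',im)
np.save('m3.npy',dict(m,tcp=s['tcp_pos'],ori=s['orientation']),allow_pickle=True)
E
```

```text
11.475 [457.38 113.25 129.84] [ 3.14  0.   -1.66] [-0.48 -0.15 -1.75] 0.233259082277831
```

View pics/w3.png

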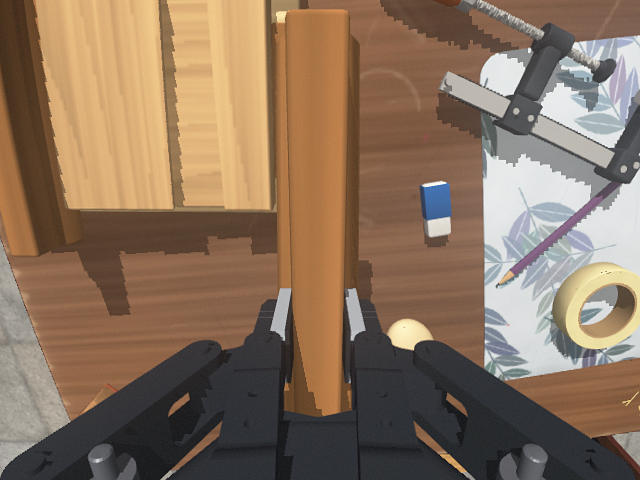

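```bash
python3 - <<'E'
import cv2,numpy as np
im=cv2.imread('pics/w3.png')
a=cv2.resize(im[150:225,140:295],None,fx=5,fy=5,interpolation=cv2.INTER_CUBIC);b=cv2.resize(im[0:45,140:295],None,fx=5,fy=5,interpolation=cv2.INTER_CUBIC)
cv2.imwrite('pics/c3.png',np.vstack([b,a]))
E
```

```text
(no output)
```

View pics/c3.png

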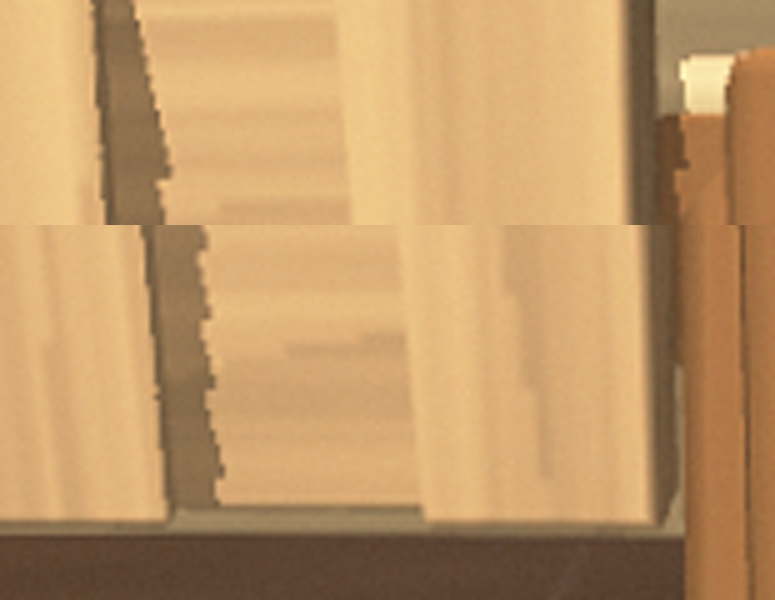

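```bash
python3 - <<'E'
import cv2,numpy as np
im=cv2.imread('pics/w3.png')
a=cv2.resize(im[5:55,270:370],None,fx=7,fy=5,interpolation=cv2.INTER_CUBIC);b=cv2.resize(im[200:250,270:370],None,fx=7,fy=5,interpolation=cv2.INTER_CUBIC)
cv2.imwrite('pics/c4.png',np.vstack([a,b]))
from h import *
np.set_printoptions(precision=2,suppress=True)
m=np.load('m3.npy',allow_pickle=True).item()
e=dict(L=[(173.4,209),(158.4,0)],Rr=[(225,209),(207.4,0)],P=[(271,209.4),(265,0)])
tool=m['ori'][2];tx=np.array([np.cos(tool),np.sin(tool)]);ny=np.array([-tx[1],tx[0]]);print(np.degrees(tool))
for k,v in e.items():
    w=onz(m,v,38);print(k,w,[((q-m['tcp'][:2])@tx,(q-m['tcp'][:2])@ny) for q in w],np.degrees(np.arctan2(*(w[1]-w[0])[::-1])))
E
```

```text
-94.91536764391981
L [[553.65  80.36]
 [538.47 -46.22]] [(np.float64(24.514021008462088), np.float64(98.73178575148897)), (np.float64(151.93514456475657), np.float64(94.4547773809974))] -96.83783192540822
Rr [[518.07  83.58]
 [509.13 -42.76]] [(np.float64(24.355949264103334), np.float64(63.012275071623236)), (np.float64(150.99524069356474), np.float64(64.92538848672405))] -94.04987806445811
P [[486.8   86.64]
 [475.15 -39.17]] [(np.float64(23.984417413344374), np.float64(31.591562559887407)), (np.float64(150.33713895622523), np.float64(30.762051360397557))] -95.2915115640379
```

View pics/c4.png

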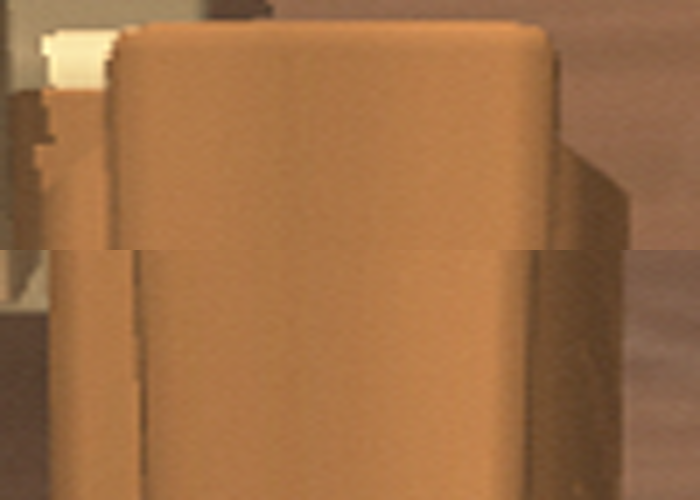

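```bash
python3 - <<'E'
from h import *
np.set_printoptions(precision=2,suppress=True)
m=np.load('m3.npy',allow_pickle=True).item()
tool=m['ori'][2];tx=np.array([np.cos(tool),np.sin(tool)]);ny=np.array([-tx[1],tx[0]])
T=m['tcp'][:2]
for v in [(286.,20),(349,20),(317.5,10),(289.6,225),(345.7,225),(320,10)]:
    q=onz(m,[v],153.2)[0]-T; print(v,q@tx,q@ny)
print((m['position'][:2]-T)@tx,(m['position'][:2]-T)@ny, m['rotation'])
w=onz(m,[(173.4,209),(225,209),(158.4,0),(207.4,0)],38)
a=(w[0]+w[1])/2;b=(w[2]+w[3])/2;print(a,b,np.degrees(np.arctan2(*(b-a)[::-1])))
# top-camera check
mt=imaging.camera_model('top')
for P in [(*w[0],38),(*w[2],38),(486.8,86.6,38)]: print(proj(mt,[P])-[170,130])
E
```

```text
(286.0, 20) 108.63505696051479 9.44781016223591
(349, 20) 108.61472372937271 -9.600816526347678
(317.5, 10) 111.35604924219093 -0.07927325897041097
(289.6, 225) 44.342398205908125 9.751189656097836
(345.7, 225) 44.32304494671126 -9.885058583480292
(320, 10) 111.35544229509759 -0.8306005671746379
76.79988405267193 -0.03568318703582599 [-0.31  0.    3.05]
[535.86  81.97] [523.8  -44.49] -95.44845854613995
[[157.52  87.46]]
[[224.61  98.19]]
[[152.54 122.21]]
```

```bash
cat >> h.py <<'E'
A=np.radians(-95.45);D=np.array([np.cos(A),np.sin(A)]);N=np.array([-D[1],D[0]]);M=np.array([535.86,81.97]);O=[np.pi,0,A]
def st():
    s=bot.get_state();r=s['tcp_pos'][:2]-M;F=s['contact_force']
    print('t%.2f along %.2f lat %.2f z %.2f yaw %.2f F along %.2f lat %.2f z %.2f op %.3f'%(s['t'],r@D,r@N,s['tcp_pos'][2],np.degrees(s['orientation'][2]),F[:2]@D,F[:2]@N,F[2],s['opening']),s['wrist_torque'].round(3))
    return s
def go(al,lat,z,v=60,th=None,rot=O):
    p=M+D*al+N*lat
    return bot.movel([p[0],p[1],z],rot,max_speed=v,threshold=th)
E
python3 - <<'E'
from h import *
go(-135,0,130,200); go(-130,0,43.5,100); bot.dwell(.2); st()
print(go(-74,0,43.5,30,5)); bot.dwell(.1); s=st()
m=imaging.camera_model('wrist')
im=imaging.capture('wrist');cv2.imwrite('pics/w4.png',im)
cv2.imwrite('pics/c5.png',cv2.resize(im[0:200,200:440],None,fx=3,fy=3,interpolation=cv2.INTER_CUBIC))
np.save('m4.npy',dict(m,tcp=s['tcp_pos'],ori=s['orientation']),allow_pickle=True)
E
```

```text
t13.58 along -130.27 lat 0.49 z 44.21 yaw -95.44 F along 0.03 lat -0.09 z -2.08 op 0.230 [-0.022  0.036 -0.013]
False
t15.70 along -74.10 lat -0.04 z 43.49 yaw -95.44 F along -0.71 lat -0.88 z -0.85 op 0.232 [ 0.065  0.004 -0.01 ]
```

View pics/c5.png

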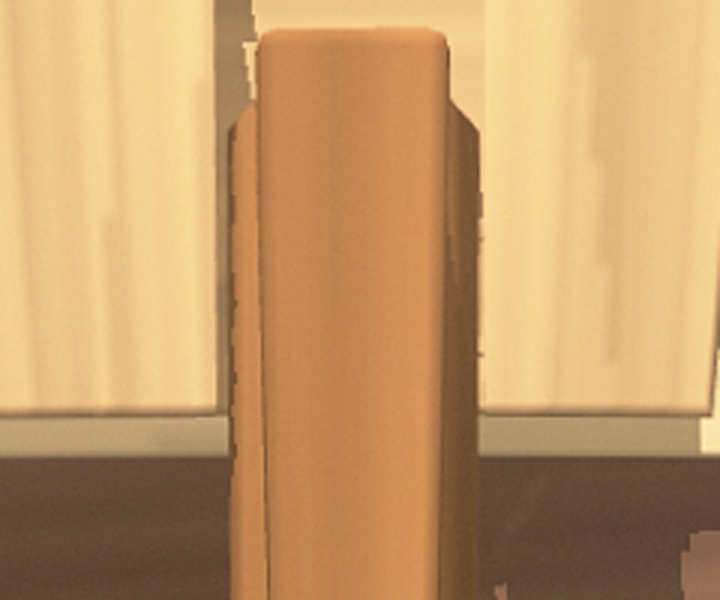

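```bash
python3 - <<'E'
from h import *
go(-74,0.9,43.3,20,5); st()
print(go(-30,0.9,43.3,30,5)); bot.dwell(.1); s=st()
im=imaging.capture('wrist');cv2.imwrite('pics/w5.png',im)
cv2.imwrite('pics/c6.png',cv2.resize(im[0:270,240:400],None,fx=4.8,fy=2.2,interpolation=cv2.INTER_CUBIC))
E
```

```text
t16.00 along -74.01 lat 1.02 z 43.32 yaw -95.45 F along 0.05 lat 0.02 z -1.89 op 0.229 [0.066 0.011 0.051]
False
t17.72 along -30.14 lat 0.89 z 43.30 yaw -95.44 F along -0.76 lat -1.27 z -1.37 op 0.231 [-0.004 -0.028 -0.009]
```

View pics/c6.png

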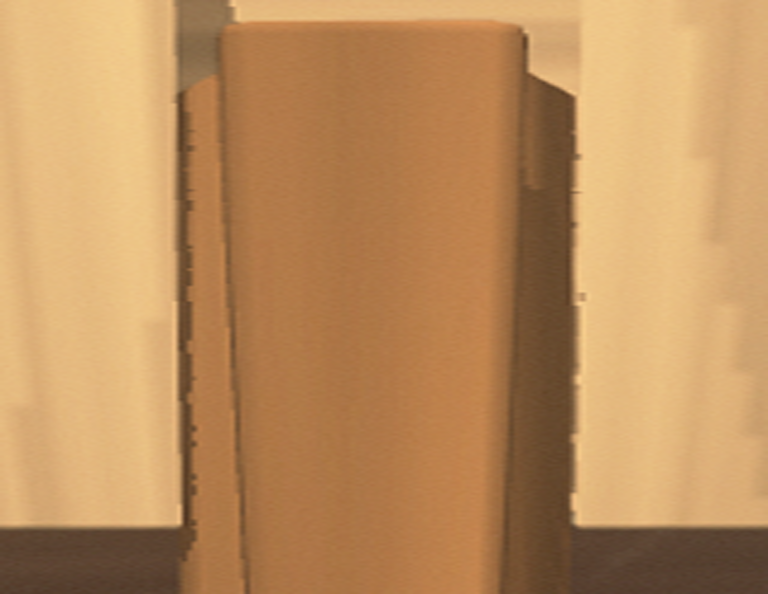

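```bash
python3 - <<'E'
from h import *
print(go(-4,1.1,43.0,20,5)); bot.dwell(.1); s=st()
bot.grip(0.5); bot.dwell(.1); st()
im=imaging.capture('wrist');cv2.imwrite('pics/w6.png',im)
E
```

```text
False
t19.32 along -3.99 lat 0.98 z 42.96 yaw -95.45 F along -0.91 lat -0.12 z -0.33 op 0.228 [-0.025  0.064  0.019]
t19.77 along -4.04 lat 1.27 z 43.11 yaw -95.45 F along 0.66 lat -0.20 z 0.17 op 0.499 [ 0.028 -0.007  0.012]
```

View pics/w6.png

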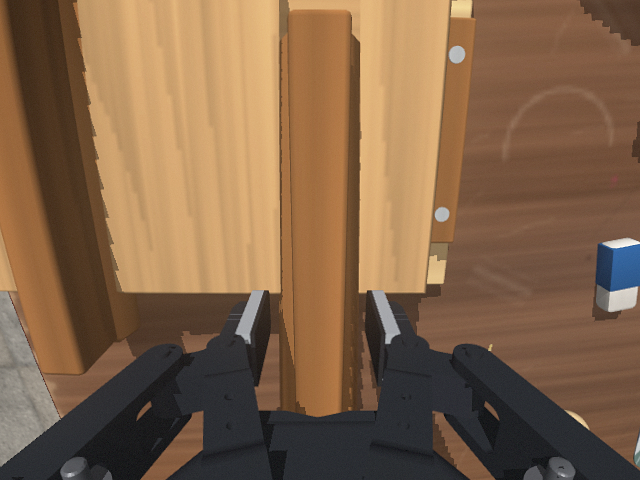

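```bash
python3 - <<'E'
from h import *
go(-4,1.1,110,120); go(-135,1.0,110,200); bot.grip(0.0)
go(-135,1.0,60,150); go(-135,1.0,33,60,6); bot.dwell(.2); s=st()
F0=s['contact_force'][:2]@D
print(go(-60,1.0,33,25,5)); s=st()
im=imaging.capture('wrist');cv2.imwrite('pics/w7.png',im)
E
```

```text
t23.10 along -135.12 lat 1.34 z 33.36 yaw -95.45 F along 0.38 lat -0.72 z -0.33 op -0.001 [ 0.024 -0.014 -0.041]
True
t25.57 along -65.07 lat 0.11 z 32.55 yaw -95.44 F along 0.06 lat -0.60 z 0.65 op -0.002 [-0.045 -0.006  0.021]
```

View pics/w7.png

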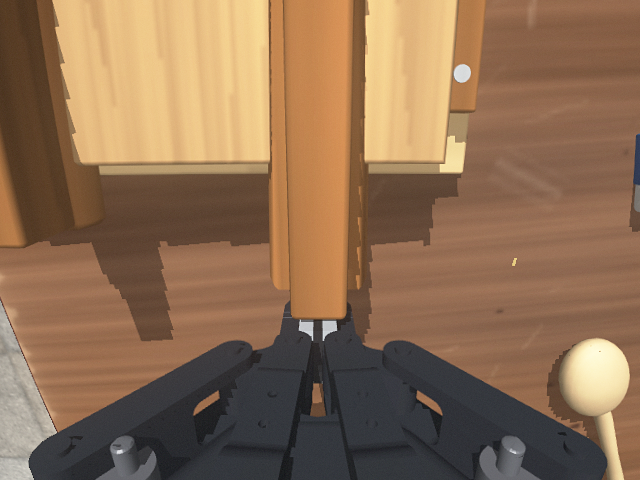

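```bash
cat > push.py <<'E'
from h import *
import sys
def mF(n=5):
    v=[]
    for _ in range(n):
        bot.dwell(.02); s=bot.get_state(); v.append([s['contact_force'][:2]@D,s['contact_force'][:2]@N,s['contact_force'][2],(s['tcp_pos'][:2]-M)@D,s['t']])
    return np.mean(v,0)
E
python3 - <<'E'
from push import *
a=-65.0
print(mF())
for i in range(12):
    a+=1.0; r=go(a,1.0,33,8,6); f=mF(3); print(a,r,f.round(2))
    if f[0]<-4: break
E
```

```text
[  0.47746967   0.32529989  -0.4380311  -65.32073798  25.675     ]
-64.0 False [ -3.74  -1.67  -1.75 -64.48  26.21]
-63.0 False [ -6.2   -2.46  -1.47 -64.12  26.53]
```

```bash
python3 - <<'E'
from push import *
a=-63.0
for i in range(14):
    a+=0.5; r=go(a,1.0,33,8,8); f=mF(4); print(a,r,f.round(2))
    if r or f[0]<-13: break
E
```

```text
-62.5 False [ -7.51  -2.29  -2.02 -64.09  26.84]
-62.0 False [ -8.62  -1.89  -2.19 -64.04  27.16]
-61.5 False [ -9.92  -2.59  -1.85 -63.99  27.48]
-61.0 False [-11.32  -2.56  -1.5  -63.93  27.79]
-60.5 False [-12.36  -2.15  -1.88 -63.86  28.11]
-60.0 False [-13.76  -2.07  -1.72 -63.8   28.42]
```

```bash
python3 - <<'E'
from push import *
s=st()
m=imaging.camera_model('wrist')
im=imaging.capture('wrist');cv2.imwrite('pics/w8.png',im)
cv2.imwrite('pics/c8.png',cv2.resize(im[0:330,250:390],None,fx=5,fy=1.8,interpolation=cv2.INTER_CUBIC))
print(onz(m,[(320,318)],66)-M, ((onz(m,[(320,318)],66)-M)@D))
print(((onz(m,[(270,163),(367,163)],38)-M)@np.c_[D,N]))
cv2.imwrite('pics/s8.png',cv2.resize(imaging.capture('scene')[190:300,200:400],None,fx=4,fy=4,interpolation=cv2.INTER_CUBIC))
E
```

```text
t28.45 along -63.82 lat 0.46 z 33.10 yaw -95.31 F along -13.35 lat -2.24 z -2.34 op -0.001 [ 2.567  0.168 -0.046]
[[ 4.48568558 50.21032693]] [-50.40938644]
[[  0.2691697   18.81914231]
 [  0.32298623 -18.33539362]]
```

View pics/c8.png

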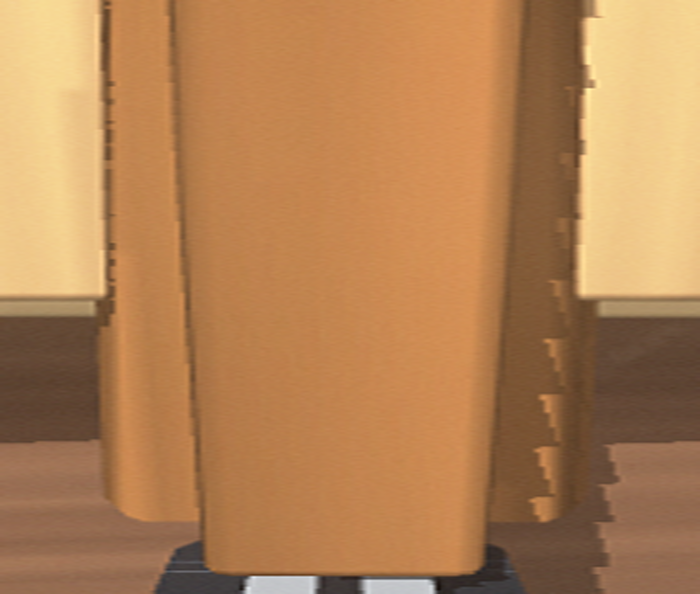

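View pics/s8.png

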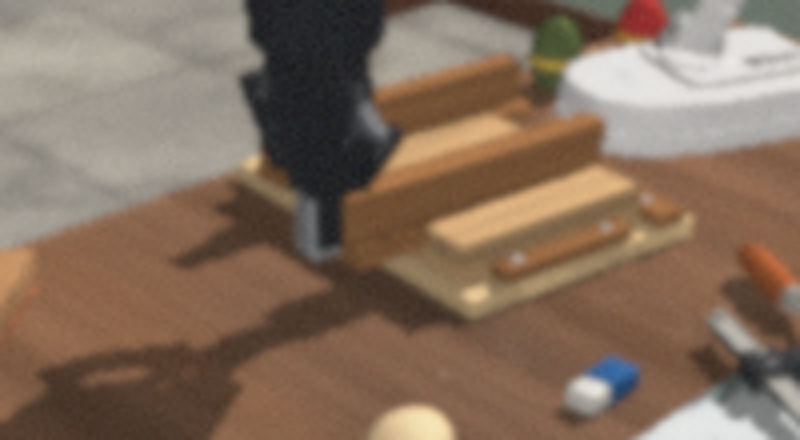

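```bash
python3 - <<'E'
from push import *
go(-70,0.5,33,20); print(mF(6).round(2))
go(-66,0.5,33,15,6);
a=-66
for i in range(12):
    a+=.75; r=go(a,0.5,33,10,9); f=mF(3); print(a,r,f.round(2))
    if r or f[0]<-11.5: break
E
```

```text
[-5.000e-02 -6.000e-02 -2.900e-01 -6.969e+01  2.926e+01]
-65.25 False [  0.13  -0.2   -0.43 -65.26  30.  ]
-64.5 False [-5.000e-02  3.200e-01 -3.600e-01 -6.449e+01  3.030e+01]
-63.75 False [-3.000e-02  0.000e+00 -4.100e-01 -6.375e+01  3.060e+01]
-63.0 False [ -0.84  -0.2   -0.25 -63.05  30.9 ]
-62.25 False [ -0.74   0.1   -0.24 -62.22  31.2 ]
-61.5 False [ -3.35  -0.42  -0.75 -61.94  31.5 ]
-60.75 False [ -5.56   0.1   -0.37 -61.79  31.8 ]
-60.0 False [ -7.62  -0.67  -0.98 -61.75  32.1 ]
-59.25 False [ -9.89  -0.32  -1.35 -61.7   32.4 ]
-58.5 False [-11.9   -0.07  -1.28 -61.67  32.7 ]
```

```bash
python3 - <<'E'
from push import *
a=-58.5
for i in range(16):
    a+=.4; r=go(a,0.5,33,8,6); f=mF(3); print(a,r,f.round(2))
    if r or f[0]<-16.8: break
E
```

```text
-58.1 False [-12.88   0.11  -1.26 -61.67  33.  ]
-57.7 False [-13.62  -0.4   -1.45 -61.65  33.3 ]
-57.300000000000004 False [-1.472e+01 -1.000e-02 -1.730e+00 -6.163e+01  3.360e+01]
-56.900000000000006 False [-15.94  -0.14  -1.81 -61.63  33.9 ]
-56.50000000000001 False [-16.83  -0.28  -1.99 -61.6   34.2 ]
```

```bash
python3 - <<'E'
from push import *
go(-66,0.5,36,15); print(mF(5).round(2))
go(-63.5,0.5,36,15,6);
a=-63.5; z=36.
for i in range(14):
    a+=.6
    r=go(a,0.5,z,10,9); f=mF(3); print(a,round(z,2),r,f.round(2))
    if f[0]<-2: z-=min(1,max(0,(1.5-f[2])*.35))
    if r or f[0]<-12: break
E
```

```text
[ -0.07  -0.23   0.25 -65.74  35.08]
-62.9 36.0 False [  0.11  -0.09  -0.27 -62.89  35.72]
-62.3 36.0 False [ 4.800e-01 -2.300e-01 -5.000e-02 -6.228e+01  3.602e+01]
-61.699999999999996 36.0 False [ 5.000e-02 -4.300e-01  3.100e-01 -6.167e+01  3.632e+01]
-61.099999999999994 36.0 False [ -2.01  -0.47  -0.14 -61.51  36.62]
-60.49999999999999 35.43 False [ -5.26  -0.87   1.44 -61.52  36.92]
-59.89999999999999 35.4 False [ -6.9   -0.72   1.61 -61.53  37.22]
-59.29999999999999 35.4 False [ -8.62  -0.69   1.41 -61.53  37.52]
-58.69999999999999 35.37 False [-10.4   -1.16   0.85 -61.46  37.82]
-58.09999999999999 35.14 False [-11.76  -1.84   2.62 -61.47  38.12]
-57.499999999999986 35.14 False [-13.24  -1.39   2.47 -61.31  38.42]
```

```bash
python3 - <<'E'
from push import *
a=-57.5; z=35.1
for i in range(10):
    a+=.4
    r=go(a,0.4,z,8,6); f=mF(3); print(a,round(z,2),r,f.round(2))
    z-=min(.5,max(0,(1.5-f[2])*.35))
    if r or f[0]<-17.3: break
E
```

```text
-57.1 35.1 False [-14.07  -1.5    2.34 -61.3   38.72]
-56.7 35.1 False [-14.17  -1.44   2.23 -61.22  39.02]
-56.300000000000004 35.1 False [-15.7   -1.12   1.67 -61.18  39.32]
-55.900000000000006 35.1 False [-17.09  -1.37   1.44 -61.11  39.62]
-55.50000000000001 35.08 False [-17.94  -1.26   1.73 -61.07  39.92]
```

```bash
python3 - <<'E'
from push import *
go(-66,0.2,36,15)
im=imaging.capture('wrist');cv2.imwrite('pics/w9.png',im)
cv2.imwrite('pics/c9.png',cv2.resize(im[0:330,250:390],None,fx=5,fy=1.8,interpolation=cv2.INTER_CUBIC))
m=imaging.camera_model('wrist'); print(mF(4).round(2), bot.get_state()['tcp_pos'])
np.save('m9.npy',m,allow_pickle=True)
E
```

```text
[  0.17  -0.21  -0.3  -65.78  40.88] [542.3628863  147.44325766  36.00745404]
```

View pics/c9.png

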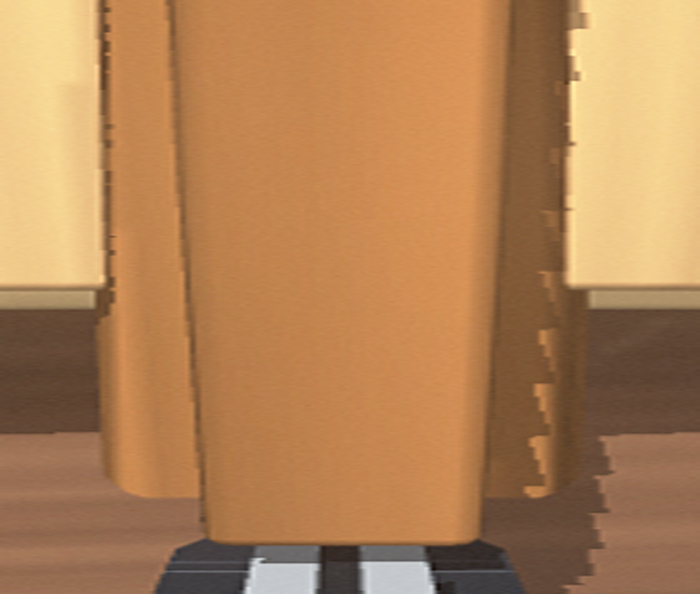

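```bash
python3 - <<'E'
from push import *
go(-62.2,-0.2,36,15,6);
a=-62.2; z=36.
while bot.get_state()['t']<52:
    a+=.8 if a<-58 else .5
    r=go(a,-0.2,z,12,9); f=mF(3); print(round(a,2),round(z,2),r,f.round(2))
    if f[0]<-2: z-=min(.6,max(0,(.8-f[2])*.35))
    if r or f[0]<-17.3: break
E
```

```text
-61.4 36.0 False [  0.5    0.23   0.18 -61.4   41.59]
-60.6 36.0 False [ -2.03  -0.09  -0.35 -60.99  41.89]
-59.8 35.6 False [ -4.8   -1.26   1.67 -60.99  42.19]
-59.0 35.6 False [ -7.48  -0.97   1.4  -61.    42.49]
-58.2 35.6 False [ -9.88  -1.13   0.69 -61.01  42.79]
-57.4 35.56 False [-12.49  -1.21   1.46 -61.02  43.09]
-56.9 35.56 False [-13.4   -1.03   0.78 -61.05  43.39]
-56.4 35.55 False [-14.92  -1.     0.22 -61.05  43.69]
-55.9 35.35 False [-16.01  -2.1    1.55 -61.06  43.99]
-55.4 35.35 False [-17.81  -1.48   1.73 -60.96  44.29]
```

```bash
python3 - <<'E'
from push import *
go(-66,-0.2,36,20); 
im=imaging.capture('wrist');m=imaging.camera_model('wrist');cv2.imwrite('pics/w10.png',im)
for f in ('w7','w8','w9','w10'):
    g=cv2.cvtColor(cv2.imread(f'pics/{f}.png'),cv2.COLOR_BGR2GRAY).astype(float)
    c=g[280:335,308:330].mean(1);p=g[150:180,400:430].mean(1)
    print(f,'rear',[(280+i,round(x)) for i,x in enumerate(np.diff(c)) if abs(x)>12],'mouth',[(150+i,round(x)) for i,x in enumerate(np.diff(p)) if abs(x)>12])
st()
E
```

```text
w7 rear [(316, -18), (317, -20), (318, -23), (320, 41), (321, 27), (333, -16)] mouth [(159, -23), (160, -22), (161, -22), (162, -16), (163, 44), (172, -15), (173, -44)]
w8 rear [(317, -18), (318, -23), (321, 39), (333, -16)] mouth [(163, -23), (164, -22), (165, -20), (167, 37), (174, -13), (175, -28), (176, -23)]
w9 rear [(300, -17), (301, -21), (311, 37), (312, 29), (333, -16)] mouth [(156, -17), (157, -22), (158, -21), (159, -21), (161, 28), (169, -12), (170, -27), (171, -28)]
w10 rear [(300, -17), (301, -21), (311, 37), (312, 30), (333, -15)] mouth [(157, -22), (158, -22), (159, -21), (161, 40), (170, -16), (171, -44)]
t45.04 along -65.65 lat -0.24 z 35.92 yaw -95.47 F along 0.06 lat -0.83 z -0.39 op -0.001 [ 0.013 -0.048 -0.014]
```

```bash
python3 - <<'E'
from h import *
m=np.load('m9.npy',allow_pickle=True).item()
for n,rr,mr,z in (('w7',318,161.5,32.55),('w8',318.3,165,33.1),('w9',301.3,158.5,36),('w10',301.3,158.8,35.92)):
    k=dict(m);k['position']=m['position']+[0,0,z-36.]
    print(n,(onz(k,[(319,rr)],66)-onz(k,[(319,mr)],38))@D)
E
```

```text
w7 [-51.19948047]
w8 [-50.26250408]
w9 [-47.33424291]
w10 [-47.18370315]
```

```bash
python3 - <<'E'
from push import *
go(-110,0,60,150); go(-110,0,230,200)
s=st()
im=imaging.capture('wrist');cv2.imwrite('pics/w11.png',im)
cv2.imwrite('pics/t11.png',cv2.resize(imaging.capture('top')[130:290,170:440],None,fx=2.9,fy=2.9))
E
```

```text
t46.52 along -109.47 lat -0.75 z 228.67 yaw -95.48 F along -0.38 lat -0.37 z 0.16 op 0.002 [0.028 0.008 0.041]
```

View pics/w11.png

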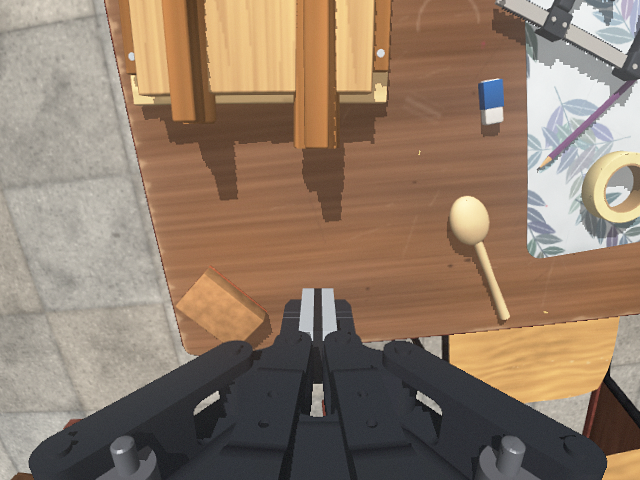

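View pics/t11.png

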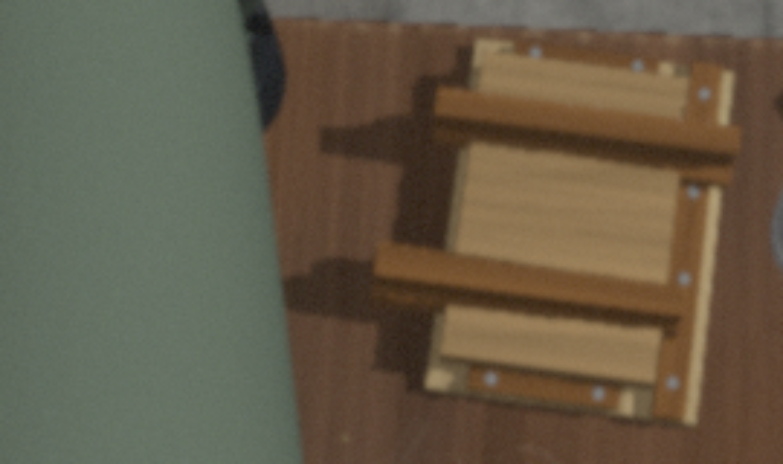

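The batten lies in the groove. Its rear is at about (316,147) in the wrist view, outside the mouth. The fingers are clear, and the block, spoon and eraser have not moved.

```bash
python3 - <<'E'
from bench import bot
print(bot.sign_off(), bot.get_state()['t'])
E
```

```text
the job is handed in; nothing more can be done
the job is handed in; nothing more can be done
```

The loose batten is in the empty groove and wedged hand-tight. I released it and handed the job in about 46.5 s into the 67 s limit.

**How it went:** I gripped the batten by its rib and lined it up with the groove using the wrist camera. I slid it about 110 mm in, let go, and pushed on its wide end with the closed fingers in small steps, watching the force.

**How tight it is:** The highest measured push was about 18 N. That is inside the 15 to 20 N range and below the 26 N at which the lips split. After I backed off, a second push to 17.8 N moved it only about 0.1 mm, so it holds by itself. Its rear stands about 47 mm outside the mouth, within the expected 4 to 52 mm.

**Last look:** The fingers were clear, and the sanding block, spoon blank and eraser looked unmoved.

**What disagreed:**
- **First push:** It was slightly off-centre, with about 2 N sideways force at 14 N of push. I backed off, recentred and pushed again.
- **Stiffness:** From the arm's own position readings the wedge felt stiffer than the stated 3 to 6 N per mm, about 15 N per mm or more. The camera pictures showed about 3.9 mm of travel between 5 N and 18 N, roughly 3.3 N per mm, which fits.

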